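Pin the gilded disc into its display stand

ROBOT

A 7-joint arm with a two-finger parallel gripper is mounted at the origin on the work surface. World frame = base frame: x ahead of the robot, y to its left, z up, the work surface at z = 0. Lengths are in m, angles in rad, forces in N, time in s.
With the tool pointing down it reaches from about 0.4 to 0.875 m from the base axis. Payload 4.4 kg.
Tool frame: the origin (TCP) lies at the very end of the fingers, on their centre line; the grasp point (between the pads) lies 19 mm behind it; z points along the fingers, y is the line along which they close (so a half turn about z gives the same grasp; the last joint's range is limited). The gripper opens to 85 mm and grips with 20 to 120 N. Pads are 22 mm wide; open, the fingers measure 114 mm over their backs; the gripper's body (76 mm by 85 mm) begins 54 mm behind the grasp point. The pads swing forward as they close: fully open they stand 13 mm farther back than shut.
Start: joints at [1.037, 0.628, 0.038, 1.517, -0.027, 0.996, -0.02], TCP at [0.293, -0.58, 0.21] pointing down, gripper open.
Joint ranges: [-3.06, 3.06], [-0.37, 2.12], [-1.25, 1.32], [0.18, 2.47], [-1.1, 4.24], [0.23, 1.98], [-2.94, 2.94]. Speed limits (rad/s): [2.57, 2.57, 3.14, 3.14, 3.14, 3.14, 3.14].

INTERFACE

Orientations are given as a unit quaternion [x, y, z, w].
In Python, from cell import state, imaging, arm gives the robot as it stands. The module is installed in compiled form; this text tells all that it offers.
- The arm moves only by the shell command python3 -m creep 'ROWS' [FORCE]. ROWS is JSON, a list of rows, each an object with "travel": the shift along the tool's x, y, z normalised to -1 to 1, where 1 is 0.12 m, a list of three; "twist": the turn, a rotation vector about the tool's x, y, z normalised to -1 to 1, where 1 is 90 degrees, a list of three; "claw": the closure, from 0 (fully open) to 1 (shut). A call has 1 to 10 rows; each row is the pose to reach, as a shift and turn from the pose commanded when the call began, along the tool's axes at that moment; what a row does not reach only later rows make up. A row lasts 1/12 s, in which the tool goes at most 41.7 mm and 7.16 degrees, less where a joint would pass 70% of its speed; a pose out of reach is approached as far as the arm can. A call with a number of a shift or a turn outside -1 to 1 is refused whole. A call with a gripper value outside its range is refused whole. The fingers move at their own pace and stop on an object; FORCE is the grip in N (left out, the last holds). Time passes only in rows, so rows that repeat a pose let the fingers close. It gives the time, the measured TCP pose, the force, the opening and the grip force at its end, in the units of the state.
- state(): the state, without advancing time (a new reading comes with each control period).
- imaging.camera(name): name is "side" or "top" or "wrist"; returns the picture (480x640x3 uint8, red, green, blue); there is no depth.
- imaging.calibration(name): a dict with "mtx" (3x3 intrinsics, pixels), "k1" (the pictures are not rectified: a ray, as slopes to the right and down, at radius r is drawn at 1 + k1 r^2 times it, then the intrinsics apply), "extrinsics" (4x4, takes a point from world to camera coordinates); the wrist camera has in their place "T_tool_cam" (4x4, takes a point from camera to tool coordinates, whose origin is the TCP and whose axes are the flange's). Camera axes: x right, y up, looking along -z (the intrinsics and any distortion apply to the point x, -y, -z); pixel columns grow to the right and rows downward; lengths in m; the calibration is good to about 2 mm. A picture is of the moment at which its call begins: read the wrist's pose just before it. calibration takes no time and is no camera call.
- arm.close_job(): hands the job in; it is judged then, once.
The state is a dict: "time_s": time; "qpos": joint angles; "dq": joint speeds; "tau": joint torques, N m; "eef_pos": TCP position; "tool_rot": TCP orientation; "wrist_force": force on the tool from outside, world axes, zero at the start; "ft_torque": the same for the moment, N m; "finger_gap": opening from 0.0 (shut) to 1.0 (fully open); "grasp_force": force on a finger pad.
Only numpy, scipy, OpenCV 4.12 (cv2) and the standard library are available. Lean on these libraries where they do the work, as an engineer would, in place of code of your own. Each camera call takes 0.05 s, during which the arm holds its last target. There are 200 camera calls.

TASK

Secure the gilded disc in its display stand with the long mounting pin: lift the long pin (not the short one) out of its cradle, put its tip through the eye of the near plate and lay it in the stand's V-shaped saddle, and let go of it there. Then take it again by its wooden handle and push it through the disc's tab and the far plate until its collar is fully home against the saddle, and let go. Leave the short pin, brush, jar and basin where they are.

Things in the scene. Friction and masses are not known exactly. Their poses are not given: they have to be found in the camera images.
- stand: Fixed display stand on a dark wooden base 200 x 90 x 12 mm; origin: centre of its underside. +x: the way the pin is pushed in (roughly world -y), +z up. Along x (mm): V saddle -71 to -65, near aluminium plate 30 to 36, disc's brass tab 49 to 55, far aluminium plate 68 to 74. Between saddle and near plate the space above the base is free
- stand_eye (a point): Centre of the near plate's eye on the side towards the saddle: (30, 0, 130) mm in the stand's frame. Both plates and the tab have such a 20 mm round through-hole on the line y = 0, z = 130, along x; each is 6 mm thick, 38 wide, top at z = 149
- stand_tab (a point): Centre of the hole in the gilded disc's tab: (52, 0, 130) mm in the stand's frame. The fixed upright brass disc (110 mm diameter, 5 thick, faces square to the stand's x) stands below it, y -55 to 55, z 7 to 117
- stand_saddle (a point): Axis of a pin shaft lying in the saddle, at the saddle's middle: (-68, 0, 128) mm in the stand's frame. The saddle is a 90 degree V notch open upward, 6 mm thick, about 31 mm wide at its mouth (z = 134). The pin's collar (28 mm) stops against its outer face (x = -71)
- pin_long: Long pin, loose, about 150 g, 200 mm overall. Origin on its axis at the collar's front face; +x towards the tip. Steel shaft 14 mm thick, x 0 to 164, the last 10 tapering to a 7 mm flat tip; steel collar 28 across, x -6 to 0; wooden handle 18 thick, x -36 to -6. Centre of mass near x = 70. Starts level, axis 40 mm above the table, +x roughly world -y
- pin_long_tip (a point): Centre of the long pin's tip (x = 164 mm on the pin). With the tip at 40 to 60 mm along the stand's x the pin lies steadily on saddle and near eye, 53 to 33 mm short of home. Fully home the tip is at x = 93, 19 mm out of the far plate
- pin_long_handle (a point): Middle of the long pin's round wooden handle (x = -21 mm on the pin)
- cradle_long: Long pin's fixed plywood cradle, base x -125 to 75 mm, 54 wide, 8 high; origin on the table, +x along the pin to its tip; pin's origin at (-80, 0, 40). Collar and handle lie in a pocket (x -124 to -74, walls to z = 56, 34 apart) too narrow for fingers. V rest at x 55 to 61, up to z = 46. Between x = -74 and 55 the shaft is free to grasp from above
- pin_short: Short spare pin, loose: same make but 126 mm overall (shaft 90), in a cradle of its own of the same size, its V rest nearer the pocket. Origin and axes as on the long pin. The two cradles may have changed places. Leave alone
- brush: Soft brush, 170 mm long, lying on the table; leave alone
- jar: Capped jar, 64 mm in diameter, 85 high; origin under its centre; leave alone
- basin: White plastic basin, 250 mm across, 85 high; origin under its centre; leave alone
Things that resemble listed ones, but are neither listed nor needed, are in the scene too. What is shaped like the pin_long but blue or red is not meant.

How it is judged:
By the outcome, as a careful person would: the job done as asked, in the order asked, and still so for the second after the job is handed in, with the robot touching nothing.
It also fails if it takes over 51 s, if anything falls off the work surface, if the arm or the gripper's body presses on something with over 40 N, if the wrist force passes 120 N, or if a joint passes its speed limit or range.

## Working session

There is one attempt and no reset: what is moved stays moved. The work goes in short steps, Python scripts to look and compute and a shell command to move; the robot and the scene stay as the last step left them, time stands still between calls to the robot, and variables do not carry over. Pictures are saved under pics/ and viewed, at most 10 in all, crops included, and the job is handed in when it is done.

```bash
mkdir -p pics; cat > h.py <<'E'
import numpy as np, cv2
from cell import state, imaging, arm
from scipy.spatial.transform import Rotation as R
def cam(name):
    c=imaging.calibration(name)
    if name=="wrist":
        s=state(); T=np.eye(4); T[:3,:3]=R.from_quat(s["tool_rot"]).as_matrix(); T[:3,3]=s["eef_pos"]
        c["c2w"]=T@np.array(c["T_tool_cam"])
    else: c["c2w"]=np.linalg.inv(np.array(c["extrinsics"]))
    return c
def ray(c,u,v):
    K=np.array(c["mtx"]); k=c["k1"]
    xd=np.array([(u-K[0,2])/K[0,0],(v-K[1,2])/K[1,1]]); x=xd.copy()
    for _ in range(30): x=xd/(1+k*(x@x))
    d=c["c2w"][:3,:3]@np.array([x[0],-x[1],-1]); return c["c2w"][:3,3],d
def onz(c,u,v,z):
    o,d=ray(c,u,v); return o+d*(z-o[2])/d[2]
def proj(c,p):
    K=np.array(c["mtx"]); q=np.linalg.inv(c["c2w"])@np.append(p,1)
    x=np.array([q[0],-q[1]])/-q[2]; x=x*(1+c["k1"]*(x@x))
    return K[:2,:2]@x+K[:2,2]
def shot(name,f):
    c=cam(name); im=imaging.camera(name); cv2.imwrite("pics/"+f,im[:,:,::-1]); return c,im
E
python3 - <<'E'
from h import *
for n in("top","side"):
    c,im=shot(n,n+"0.png"); print(n,c["c2w"].round(3).tolist(),c["mtx"],c["k1"])
s=state();print(s["tool_rot"],s["eef_pos"],imaging.calibration("wrist"))
E
```

```text
top [[0.004, 0.993, -0.116, 0.347], [-1.0, 0.003, -0.007, -0.096], [-0.007, 0.116, 0.993, 1.54], [0.0, 0.0, 0.0, 1.0]] [[511.60480119   0.         319.86608248]
 [  0.         511.60480119 249.90595941]
 [  0.           0.           1.        ]] -0.10936672512231578
side [[-0.779, 0.457, -0.431, 0.03], [-0.627, -0.547, 0.554, 0.54], [0.018, 0.702, 0.712, 0.904], [0.0, 0.0, 0.0, 1.0]] [[468.92808054   0.         319.01366694]
 [  0.         468.92808054 238.94316427]
 [  0.           0.           1.        ]] -0.10653261510882586
[ 9.72774503e-01  2.31752010e-01 -2.15857845e-04 -8.52063950e-04] [ 0.29284524 -0.5796172   0.20955976] {'mtx': array([[387.35077132,   0.        , 325.0453657 ],
       [  0.        , 387.35077132, 243.5416323 ],
       [  0.        ,   0.        ,   1.        ]]), 'k1': -0.05657590789111344, 'T_tool_cam': array([[-1.49389398e-04,  9.45850440e-01,  3.24602714e-01,
         8.32517304e-02],
       [ 9.99999974e-01,  8.48665808e-05,  2.12931987e-04,
        -2.17504135e-04],
       [ 1.73853891e-04,  3.24602738e-01, -9.45850428e-01,
        -1.64910338e-01],
       [ 0.00000000e+00,  0.00000000e+00,  0.00000000e+00,
         1.00000000e+00]])}
```

View pics/top0.png

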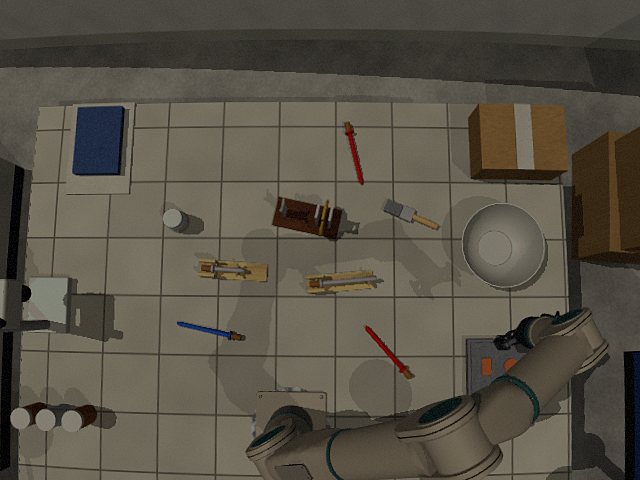

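View pics/side0.png

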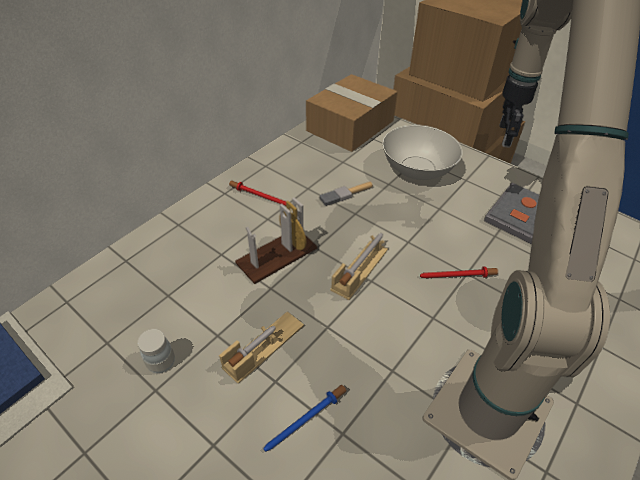

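Both views show these pin-like candidates. In top-view pixels: steel pin in a cradle at (342,282), with a long shaft reaching past the cradle's end; steel pin in a cradle at (225,269), with a short shaft and empty base beyond it; red pins at (353,153) and (388,352); blue pin at (211,331). The stand is at (308,217), with its saddle at (282,207) and its plates at (320-330,215). I choose (342,282) as the long pin and will check it in a close crop.

```bash
python3 - <<'E'
from h import *
im=cv2.imread("pics/top0.png")
cv2.imwrite("pics/crop1.png",cv2.resize(im[185:305,190:390],None,fx=4,fy=4,interpolation=cv2.INTER_CUBIC))
E
```

```text
(no output)
```

View pics/crop1.png

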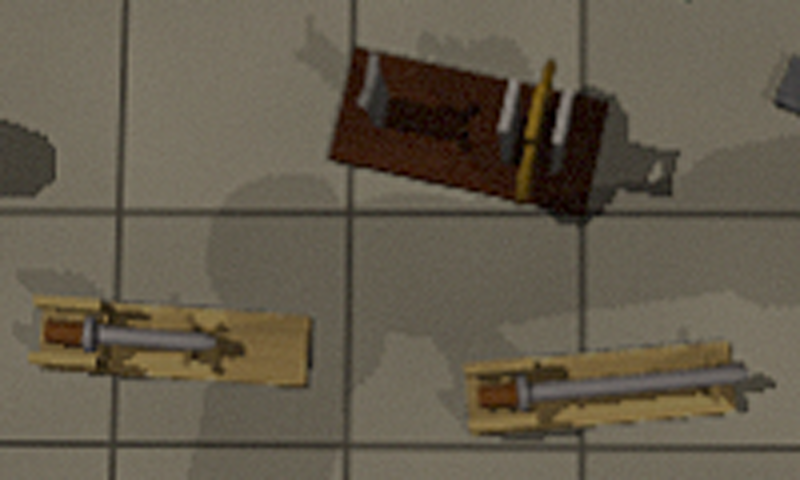

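The crop confirms it. The right pin is the long one, with its collar at crop (523,394) and its tip at (745,373) overhanging the cradle. The left pin is short, with its tip at (212,342) mid-cradle. The stand's base corners are at crop (358,48), (332,158), (607,97) and (585,215).

```bash
python3 - <<'E'
from h import *
c=cam("top")
f=lambda p,z:onz(c,190+p[0]/4,185+p[1]/4,z)
a,b=f((523,394),.04),f((745,373),.04); d=b-a
print("pin",a.round(3),b.round(3),np.linalg.norm(d),np.degrees(np.arctan2(d[1],d[0])))
A,B,C,D=[f(p,.012) for p in((358,48),(332,158),(607,97),(585,215))]
print("base",(A.round(3),B.round(3),C.round(3),D.round(3)),((A+B+C+D)/4).round(3))
e=(C+D-A-B); print(np.degrees(np.arctan2(e[1],e[0])),np.linalg.norm(e)/2)
s=state(); print("toolR",R.from_quat(s["tool_rot"]).as_matrix().round(3).tolist())
E
python3 -m creep '[{"travel":[0,0,-1],"twist":[0,0,0],"claw":0.5}]' 60
```

```text
pin [ 0.423 -0.087  0.04 ] [ 0.439 -0.25   0.04 ] 0.1636784221763582 -84.45743395138294
base (array([0.688, 0.04 , 0.012]), array([0.603, 0.058, 0.012]), array([ 0.65 , -0.15 ,  0.012]), array([ 0.56 , -0.133,  0.012])) [ 0.625 -0.046  0.012]
-101.96596485892712 0.19494969682562943
toolR [[0.893, 0.451, -0.001], [0.451, -0.893, 0.002], [-0.0, -0.002, -1.0]]
time_s: 0.18
eef_pos: [0.2905, -0.5749, 0.2438]
tool_rot: [0.973, 0.232, -0.002, -0.009]
wrist_force: [0.4, 0.3, -0.6]
finger_gap: 0.884
grasp_force: 0.0
```

```bash
python3 -m creep '[{"travel":[1,-1,0],"twist":[0,0,0],"claw":0.2},{"travel":[1,-1,0],"twist":[0,0,0],"claw":0.2},{"travel":[1,-1,0],"twist":[0,0,0],"claw":0.2},{"travel":[1,-1,0],"twist":[0,0,0],"claw":0.2},{"travel":[1,-1,0],"twist":[0,0,0],"claw":0.2}]' | head -3
python3 -m creep '[{"travel":[1,-1,0],"twist":[0,0,0],"claw":0.2},{"travel":[1,-1,0],"twist":[0,0,0],"claw":0.2},{"travel":[1,-1,0],"twist":[0,0,0],"claw":0.2},{"travel":[1,-1,0],"twist":[0,0,0],"claw":0.2},{"travel":[1,-1,0],"twist":[0,0,0],"claw":0.2}]' | head -3
python3 -m creep '[{"travel":[0.56,-0.48,0.5],"twist":[0,0,-0.763],"claw":0.2},{"travel":[0.56,-0.48,0.5],"twist":[0,0,-0.763],"claw":0.2},{"travel":[0.56,-0.48,0.5],"twist":[0,0,-0.763],"claw":0.2},{"travel":[0.56,-0.48,0.5],"twist":[0,0,-0.763],"claw":0.2},{"travel":[0.56,-0.48,0.5],"twist":[0,0,-0.763],"claw":0.2},{"travel":[0.56,-0.48,0.5],"twist":[0,0,-0.763],"claw":0.2},{"travel":[0.56,-0.48,0.5],"twist":[0,0,-0.763],"claw":0.2},{"travel":[0.56,-0.48,0.5],"twist":[0,0,-0.763],"claw":0.2},{"travel":[0.56,-0.48,0.5],"twist":[0,0,-0.763],"claw":0.2},{"travel":[0.56,-0.48,0.5],"twist":[0,0,-0.763],"claw":0.2}]'
python3 - <<'E'
from h import *
shot("wrist","w1.png"); print(R.from_quat(state()["tool_rot"]).as_matrix().round(3).tolist())
E
```

```text
time_s: 0.6
eef_pos: [0.3498, -0.4098, 0.2518]
tool_rot: [0.972, 0.237, 0.001, -0.003]
time_s: 1.02
eef_pos: [0.4018, -0.2492, 0.2519]
tool_rot: [0.971, 0.237, 0.001, -0.002]
time_s: 1.85
eef_pos: [0.433, -0.1764, 0.1918]
tool_rot: [0.67, 0.742, -0.0, -0.0]
wrist_force: [0.7, -0.0, -1.6]
finger_gap: 0.802
grasp_force: 0.0
[[-0.102, 0.995, -0.001], [0.995, 0.102, 0.0], [0.0, -0.001, -1.0]]
```

View pics/w1.png

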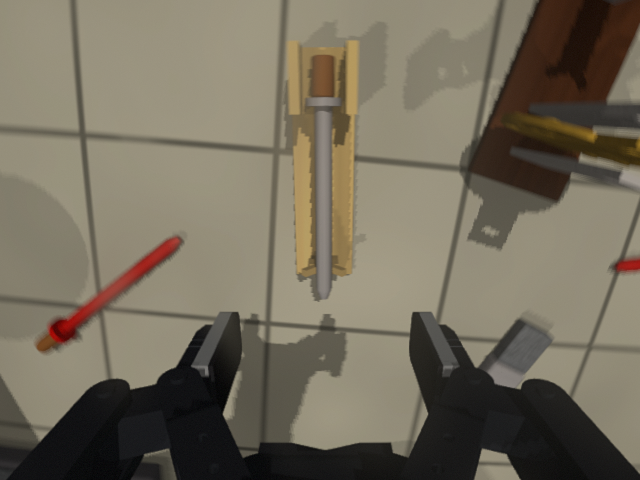

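The wrist view shows the long pin upright in the picture, with its collar front at about (323,106) and its tip at about (322,298). The fingers straddle its line.

```bash
python3 - <<'E'
from h import *
c=cam("wrist"); s=state(); M=R.from_quat(s["tool_rot"]).as_matrix()
a,b=onz(c,323,106,.04),onz(c,322.5,298,.04); d=(b-a)
print(a.round(4),b.round(4),np.linalg.norm(d),np.degrees(np.arctan2(d[1],d[0])))
u=d/np.linalg.norm(d)
g=b-u*.079; t=g+[0,0,-.019]; print(g, (M.T@(t-s["eef_pos"])/.12).round(3), M.T@u)
E
```

```text
[ 0.4218 -0.0891  0.04  ] [ 0.4379 -0.2534  0.04  ] 0.165090831330032 -84.39547254895562
[ 0.43016165 -0.17479388  0.04      ] [ 0.015 -0.021  1.423] [-9.99989503e-01 -4.55528029e-03 -4.92615325e-04]
```

```bash
python3 -m creep '[{"travel":[0.015,-0.02,0.3],"twist":[0,0,0],"claw":0.3},{"travel":[0.015,-0.02,0.6],"twist":[0,0,0],"claw":0.3},{"travel":[0.015,-0.02,0.9],"twist":[0,0,0],"claw":0.3},{"travel":[0.015,-0.02,0.9],"twist":[0,0,0],"claw":0.3}]' | head -3
python3 -m creep '[{"travel":[0,0,0.2],"twist":[0,0,0],"claw":0.3},{"travel":[0,0,0.4],"twist":[0,0,0],"claw":0.3},{"travel":[0,0,0.52],"twist":[0,0,0],"claw":0.3},{"travel":[0,0,0.52],"twist":[0,0,0],"claw":0.4},{"travel":[0,0,0.52],"twist":[0,0,0],"claw":1},{"travel":[0,0,0.52],"twist":[0,0,0],"claw":1},{"travel":[0,0,0.52],"twist":[0,0,0],"claw":1},{"travel":[0,0,0.52],"twist":[0,0,0],"claw":1},{"travel":[0,0,0.52],"twist":[0,0,0],"claw":1},{"travel":[0,0,0.52],"twist":[0,0,0],"claw":1}]' 60
```

```text
time_s: 2.23
eef_pos: [0.4261, -0.1734, 0.0788]
tool_rot: [0.673, 0.74, -0.002, -0.005]
time_s: 3.07
eef_pos: [0.4316, -0.175, 0.0231]
tool_rot: [0.673, 0.74, 0.0, 0.001]
wrist_force: [-0.9, -0.2, 7.3]
finger_gap: 0.083
grasp_force: 51.4
```

```bash
python3 -m creep '[{"travel":[0,0,0],"twist":[0,0,0],"claw":1},{"travel":[0,0,-0.15],"twist":[0,0,0],"claw":1},{"travel":[0,0,-0.3],"twist":[0,0,0],"claw":1},{"travel":[0,0,-0.5],"twist":[0,0,0],"claw":1},{"travel":[0,0,-0.7],"twist":[0,0,0],"claw":1},{"travel":[0,0,-1],"twist":[0,0,0],"claw":1},{"travel":[0,0,-1],"twist":[0,0,0],"claw":1},{"travel":[0,0,-1],"twist":[0,0,0],"claw":1}]'
python3 - <<'E'
from h import *
shot("wrist","w2.png"); print(R.from_quat(state()["tool_rot"]).as_matrix().round(3).tolist())
E
```

```text
time_s: 3.73
eef_pos: [0.432, -0.1752, 0.144]
tool_rot: [0.673, 0.74, 0.001, 0.003]
wrist_force: [0.7, 0.4, -0.4]
finger_gap: -0.002
grasp_force: 0.0
[[-0.095, 0.995, 0.002], [0.995, 0.095, -0.001], [-0.001, 0.002, -1.0]]
```

View pics/w2.png

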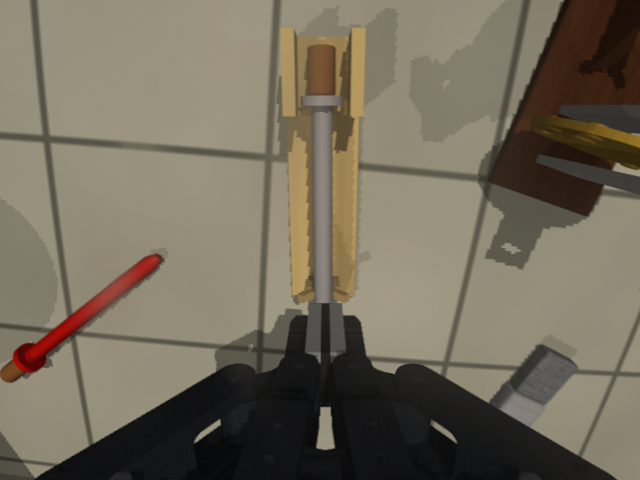

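The pin did not come along: it still lies in its cradle (collar front about (321,104)), and the fingers are shut, with their tips at about (323,303). I'll check the geometry.

```bash
python3 - <<'E'
from h import *
c=cam("wrist"); s=state(); print(s["eef_pos"],proj(c,s["eef_pos"]))
M=R.from_quat(s["tool_rot"]).as_matrix()
print("grasp pt px",proj(c,s["eef_pos"]-.019*M[:,2]))
for p in([.4218,-.0891,.04],[.4379,-.2534,.04],[.4302,-.1748,.04]): print(proj(c,p))
print(onz(c,321,104,.04))
t=imaging.camera("top"); ct=cam("top")
for p in([.4218,-.0891,.04],[.4379,-.2534,.04]): print("top",proj(ct,p))
# side triangulation of collar/tip
cs=cam("side")
for p in([.4218,-.0891,.04],[.4379,-.2534,.04],[.4302,-.1748,.04]): print("side",proj(cs,p))
im=cv2.imread("pics/side0.png"); cv2.imwrite("pics/crop2.png",cv2.resize(im[190:300,220:400],None,fx=4.4,fy=4.4,interpolation=cv2.INTER_CUBIC))
E
```

```text
[ 0.43082961 -0.17490824  0.14261799] [326.09175701 297.81894877]
grasp pt px [326.1919302  318.08581564]
[324.22546    107.30338981]
[324.9766789  327.91717132]
[324.65358952 232.65138661]
[ 0.41950602 -0.08724208  0.04      ]
top [321.36568273 284.0592283 ]
top [377.34041611 278.70872527]
side [349.65834958 273.21979062]
side [381.62237223 233.48665205]
side [367.01270417 251.66882571]
```

View pics/crop2.png

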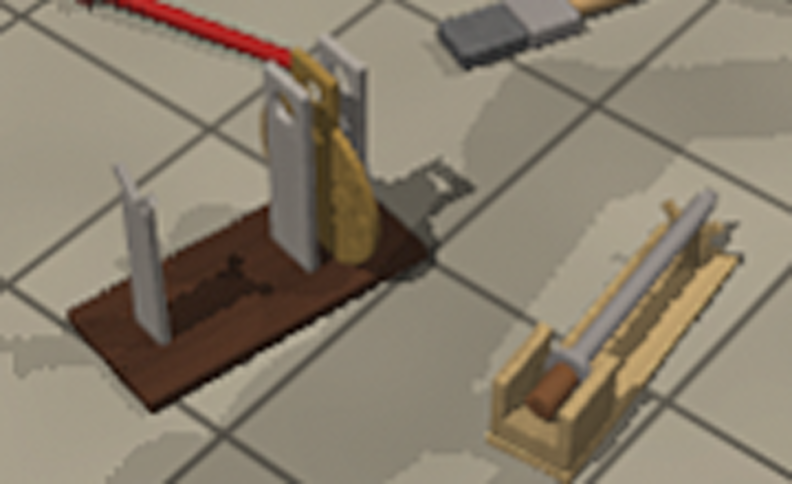

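```bash
python3 -m creep '[{"travel":[0,-0.01,0],"twist":[0,0,0],"claw":0.4},{"travel":[0,-0.01,0],"twist":[0,0,0],"claw":0.4},{"travel":[0,-0.01,0],"twist":[0,0,0],"claw":0.4},{"travel":[0,-0.01,0.3],"twist":[0,0,0],"claw":0.4},{"travel":[0,-0.01,0.6],"twist":[0,0,0],"claw":0.4},{"travel":[0,-0.01,0.8],"twist":[0,0,0],"claw":0.4},{"travel":[0,-0.01,1],"twist":[0,0,0],"claw":0.4},{"travel":[0,-0.01,1],"twist":[0,0,0],"claw":0.4},{"travel":[0,-0.01,1],"twist":[0,0,0],"claw":0.4}]' 30
python3 -m creep '[{"travel":[0,0,0.08],"twist":[0,0,0],"claw":0.4},{"travel":[0,0,0.08],"twist":[0,0,0],"claw":0.8},{"travel":[0,0,0.08],"twist":[0,0,0],"claw":0.8},{"travel":[0,0,0.08],"twist":[0,0,0],"claw":0.8},{"travel":[0,0,0.08],"twist":[0,0,0],"claw":0.8}]'
python3 -m creep '[{"travel":[0,0,0],"twist":[0,0,0],"claw":1},{"travel":[0,0,0],"twist":[0,0,0],"claw":1},{"travel":[0,0,0],"twist":[0,0,0],"claw":1},{"travel":[0,0,0],"twist":[0,0,0],"claw":1}]'
```

```text
time_s: 4.58
eef_pos: [0.4283, -0.1739, 0.0206]
tool_rot: [0.672, 0.74, -0.001, -0.002]
wrist_force: [0.5, 0.1, 1.5]
finger_gap: 0.601
grasp_force: 0.0
time_s: 5.0
eef_pos: [0.4299, -0.1749, 0.0128]
tool_rot: [0.673, 0.74, 0.0, 0.001]
wrist_force: [0.7, -0.6, -0.6]
finger_gap: 0.199
grasp_force: 0.0
time_s: 5.33
eef_pos: [0.4305, -0.1748, 0.0128]
tool_rot: [0.672, 0.74, 0.001, 0.001]
wrist_force: [0.6, 0.4, 6.3]
finger_gap: 0.146
grasp_force: 29.5
```

```bash
python3 -m creep '[{"travel":[0,0,-0.03],"twist":[0,0,0],"claw":1},{"travel":[0,0,-0.06],"twist":[0,0,0],"claw":1},{"travel":[0,0,-0.06],"twist":[0,0,0],"claw":1},{"travel":[0,0,-0.06],"twist":[0,0,0],"claw":1}]'
```

```text
time_s: 5.67
eef_pos: [0.4291, -0.1746, 0.0194]
tool_rot: [0.673, 0.74, -0.0, -0.0]
wrist_force: [-0.6, 0.5, -1.6]
finger_gap: 0.149
grasp_force: 29.3
```

```bash
python3 -m creep '[{"travel":[0,0,-0.2],"twist":[0,0,0],"claw":1},{"travel":[0,0,-0.4],"twist":[0,0,0],"claw":1},{"travel":[0,0,-0.6],"twist":[0,0,0],"claw":1},{"travel":[0,0,-0.8],"twist":[0,0,0],"claw":1},{"travel":[0,0,-1],"twist":[0,0,0],"claw":1},{"travel":[0,0,-1],"twist":[0,0,0],"claw":1},{"travel":[0,0,-1],"twist":[0,0,0],"claw":1}]' 40
python3 - <<'E'
from h import *
c,im=shot("wrist","w3.png");cs,_=shot("side","side3.png"); s=state(); p=s["eef_pos"]; print(proj(cs,p))
E
```

```text
time_s: 6.25
eef_pos: [0.4298, -0.175, 0.14]
tool_rot: [0.673, 0.74, 0.0, 0.001]
wrist_force: [0.4, -0.0, -2.5]
finger_gap: 0.141
grasp_force: 42.7
[371.3193947 223.8397996]
```

View pics/w3.png

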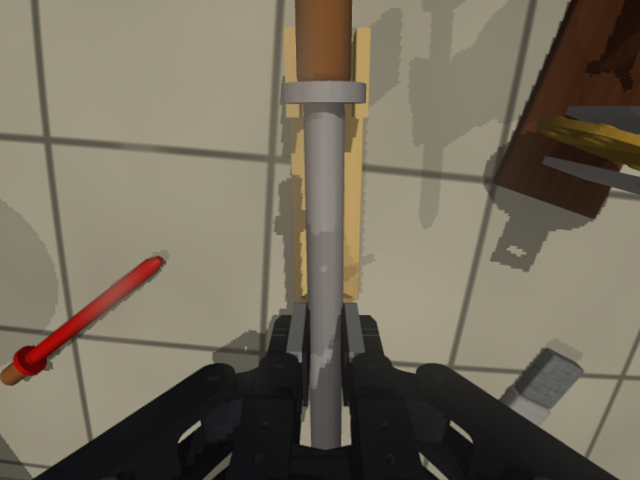

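The pin is held straight in the fingers, with its collar front at about (323,104), its shaft down the centre and its tip near (325,450). The stand's plates are at the right, around (590,150). Next I'll raise the arm and move beside the stand to measure it.

```bash
python3 -m creep '[{"travel":[0,0,-0.3],"twist":[0,0,0.03],"claw":1},{"travel":[0.1,0.2,-0.6],"twist":[0,0,0.08],"claw":1},{"travel":[0.2,0.4,-0.8],"twist":[0,0,0.12],"claw":1},{"travel":[0.3,0.6,-1],"twist":[0,0,0.16],"claw":1},{"travel":[0.4,0.8,-1],"twist":[0,0,0.195],"claw":1},{"travel":[0.43,1,-1],"twist":[0,0,0.195],"claw":1},{"travel":[0.43,1,-1],"twist":[0,0,0.195],"claw":1},{"travel":[0.43,1,-1],"twist":[0,0,0.195],"claw":1},{"travel":[0.43,1,-1],"twist":[0,0,0.195],"claw":1}]'
python3 - <<'E'
from h import *
c,im=shot("wrist","w4.png"); print(R.from_quat(state()["tool_rot"]).as_matrix().round(4).tolist())
for z,p in((.149,[.625,-.046]),): print(proj(c,[*p,z]))
np.save("c4.npy",c["c2w"])
E
```

```text
time_s: 7.1
eef_pos: [0.5422, -0.1121, 0.2573]
tool_rot: [0.778, 0.629, -0.002, -0.002]
wrist_force: [-0.5, 0.5, -2.5]
finger_gap: 0.146
grasp_force: 42.7
[[0.21, 0.9777, -0.004], [0.9777, -0.21, -0.0], [-0.0009, -0.0039, -1.0]]
[426.13893281 114.48060282]
```

View pics/w4.png

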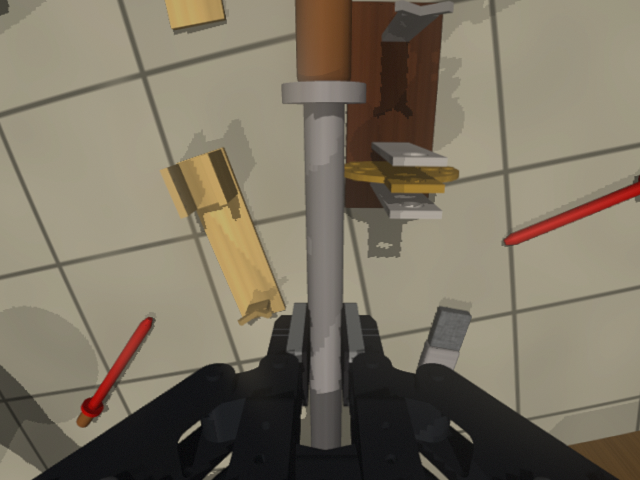

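The view shows the saddle's mouth at about (420,10). The near plate's top strip is at about (420,162), the tab at (417,185) and the far plate's top strip at (413,213). I'll enlarge this part to read the corners.

```bash
python3 - <<'E'
from h import *
im=cv2.imread("pics/w4.png"); a=im[0:30,365:465]; b=im[135:225,365:465]
a=cv2.resize(np.vstack([a,b]),None,fx=5,fy=5,interpolation=cv2.INTER_CUBIC)
for i in range(0,600,50): cv2.putText(a,str(i),(0,i+10),0,.35,(0,0,255)); cv2.line(a,(0,i),(8,i),(0,0,255))
cv2.imwrite("pics/crop3.png",a)
E
```

```text
(no output)
```

View pics/crop3.png

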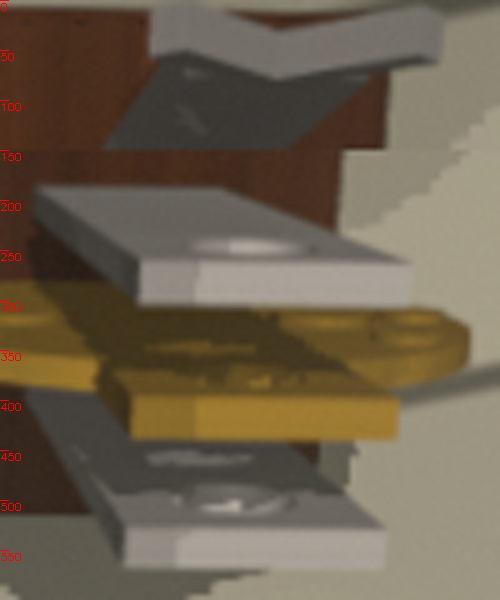

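```bash
cat > fit.py <<'E'
from h import *
c=imaging.calibration("wrist"); c["c2w"]=np.load("c4.npy")
px=lambda x,y:(365+x/5,(y/5 if y<150 else 135+(y-150)/5))
P=[(140,260,30,-19),(412,262,30,19),(138,305,36,-19),(410,305,36,19),(130,393,49,-19),(400,396,49,19),(132,438,55,-19),(400,438,55,19),(122,527,68,-19),(385,527,68,19),(122,568,74,-19),(385,568,74,19)]
W=np.array([onz(c,*px(a,b),.149)[:2] for a,b,_,_ in P]); S=np.array([(p[2],p[3]) for p in P])/1000
A=np.hstack([S-S.mean(0),np.zeros((12,1))]);B=np.hstack([W-W.mean(0),np.zeros((12,1))])
r,_=R.align_vectors(B,A); yaw=r.as_euler("xyz")[2]; M2=r.as_matrix()[:2,:2]
o=W.mean(0)-M2@S.mean(0)
if __name__=="__main__":
    print("yaw",np.degrees(yaw),"o",o.round(4)); print(((W-o)@M2*1000-S*1000).round(1).tolist())
    v=onz(c,*px(278,78),.1185)[:2]; print("V in stand",((v-o)@M2*1000).round(1))
    # side cam check of near eye
    cs=cam("side"); e=np.append(o+M2@[.030,0],.130); print("eye side",proj(cs,e),"seen 285,213.9")
    t=np.append(o+M2@[.052,0],.130); print("tab",proj(cs,t),"seen 291.6 210.5")
    ct=cam("top")
    for x,y,p in((-.1,.045,(358,48)),(-.1,-.045,(332,158)),(.1,.045,(607,97)),(.1,-.045,(585,215))):
        print(((np.array(onz(ct,190+p[0]/4,185+p[1]/4,.012)[:2])-o)@M2*1000).round(1),x,y)
    # pin in tool frame
    T=np.array(c["T_tool_cam"]); cc=dict(c,c2w=T)
    for z in(-.019,-.023,-.027,-.031):
        print(z,onz(cc,323,104,z-.005).round(4),"tip",onz(cc,325,450,z).round(4))
E
python3 fit.py; python3 -c "
from h import *
im=cv2.cvtColor(cv2.imread('pics/w4.png'),cv2.COLOR_BGR2GRAY)
for r in(60,92,120,180,240,290): print(r,im[r,276:374:2].tolist())
print([ (i,int(im[i,325])) for i in range(380,470,4)])"
```

```text
yaw -102.11760049782701 o [ 0.6235 -0.0442]
[[-0.0, -0.1], [-0.0, 0.0], [0.2, -0.0], [-0.1, 0.3], [-0.4, -0.5], [-0.2, 0.1], [0.1, 0.1], [-0.1, 0.7], [0.2, -0.6], [-0.0, -0.2], [0.3, -0.3], [0.2, 0.4]]
V in stand [-65.4   0.7]
eye side [283.71394476 213.98945541] seen 285,213.9
tab [290.95190312 210.27965737] seen 291.6 210.5
[-95.5  45.6] -0.1 0.045
[-95.8 -41.5] -0.1 -0.045
[98.  48.6] 0.1 0.045
[100.6 -43.5] 0.1 -0.045
-0.019 [ 0.0861 -0.0012 -0.024 ] tip [-0.075  -0.0005 -0.019 ]
-0.023 [ 0.086  -0.0012 -0.028 ] tip [-0.0707 -0.0005 -0.023 ]
-0.027 [ 0.0859 -0.0011 -0.032 ] tip [-0.0663 -0.0005 -0.027 ]
-0.031 [ 0.0859 -0.0011 -0.036 ] tip [-0.062  -0.0005 -0.031 ]
60 [149, 147, 147, 147, 147, 146, 145, 145, 144, 145, 104, 84, 86, 89, 90, 92, 93, 93, 93, 91, 91, 91, 89, 91, 88, 85, 85, 83, 79, 79, 78, 75, 73, 69, 63, 58, 50, 42, 58, 59, 56, 58, 55, 54, 54, 53, 54, 51, 53]
92 [147, 147, 145, 101, 108, 115, 118, 121, 126, 127, 129, 130, 129, 130, 132, 133, 135, 136, 138, 140, 142, 142, 145, 143, 142, 141, 139, 135, 134, 134, 134, 134, 131, 128, 124, 121, 118, 115, 111, 110, 105, 10
[... 545 characters left out ...]
 153, 154, 155, 153, 154, 155, 155, 113, 104, 114, 108, 114, 118, 122, 123, 124, 127, 125, 122, 121, 118, 116, 108, 102, 94, 79, 142, 155, 154, 149, 107, 91, 114, 147, 146, 147, 147, 147, 93, 92, 92]
290 [132, 88, 135, 141, 159, 159, 159, 160, 159, 160, 160, 160, 160, 159, 161, 149, 81, 96, 104, 112, 116, 119, 121, 123, 125, 124, 122, 119, 119, 116, 105, 99, 90, 83, 157, 158, 158, 157, 158, 158, 157, 159, 153, 109, 91, 119, 149, 148, 150]
[(380, 139), (384, 139), (388, 139), (392, 129), (396, 84), (400, 83), (404, 84), (408, 84), (412, 84), (416, 82), (420, 83), (424, 83), (428, 82), (432, 82), (436, 81), (440, 81), (444, 81), (448, 83), (452, 21), (456, 13), (460, 18), (464, 21), (468, 18)]
```

```bash
cat > plan.py <<'E'
import sys; from fit import *
from scipy.spatial.transform import Rotation as R
def plan(tx,tz,th,ty=0,off=(-.078,.0005,-.027)):
    s=state(); R0=R.from_quat(s["tool_rot"]).as_matrix()
    sx=np.array([*M2[:,0],0]); sy=np.array([*M2[:,1],0])
    Rd=np.c_[-sx,sy,[0,0,-1]]@R.from_euler("y",th,degrees=True).as_matrix()
    tip=np.array([*(o+M2@[tx/1000,ty/1000]),tz/1000])
    T=tip-Rd@np.array(off); q=s["eef_pos"]-tip
    cur=s["eef_pos"]+R0@np.array(off); cs=M2.T@(cur[:2]-o)*1000
    print("tip now stand",cs.round(1),cur[2].round(4),"TCP target",T.round(4))
    print("travel",(R0.T@(T-s["eef_pos"])/.12).round(3),"twist",(R.from_matrix(R0.T@Rd).as_rotvec()/(np.pi/2)).round(3))
if __name__=="__main__": plan(*map(float,sys.argv[1:4]))
E
python3 plan.py 0 200 24; python3 plan.py 22 131 24
```

```text
tip now stand [161.7 -64.6] 0.2848 TCP target [0.6402 0.0363 0.2071]
travel [1.384 0.541 0.419] twist [-0.002  0.267 -0.001]
tip now stand [161.7 -64.6] 0.2848 TCP target [0.6356 0.0148 0.1381]
travel [1.201 0.543 0.994] twist [-0.002  0.267 -0.001]
```

```bash
python3 -m creep '[{"travel":[0.25,0.1,0],"twist":[0,0,0],"claw":1},{"travel":[0.5,0.2,0],"twist":[0,0.06,0],"claw":1},{"travel":[0.75,0.35,0],"twist":[0,0.12,0],"claw":1},{"travel":[1,0.54,0],"twist":[0,0.18,0],"claw":1},{"travel":[1,0.54,0],"twist":[0,0.22,0],"claw":1},{"travel":[1,0.54,0],"twist":[0,0.267,0],"claw":1},{"travel":[1,0.54,0],"twist":[0,0.267,0],"claw":1},{"travel":[1,0.54,0],"twist":[0,0.267,0],"claw":1}]'
python3 plan.py 5 170 24;python3 plan.py 20 131 24
```

```text
time_s: 7.82
eef_pos: [0.6311, -0.0111, 0.2577]
tool_rot: [0.762, 0.613, 0.16, -0.131]
wrist_force: [-0.0, 0.6, -1.6]
finger_gap: 0.145
grasp_force: 42.7
tip now stand [48.3  0.7] 0.2508 TCP target [0.6392 0.0314 0.1771]
travel [ 0.058 -0.008  0.761] twist [-0.001  0.001 -0.003]
tip now stand [48.3  0.7] 0.2508 TCP target [0.636  0.0168 0.1381]
travel [-0.188 -0.006  1.007] twist [-0.001  0.001 -0.003]
```

```bash
python3 -m creep '[{"travel":[0.06,-0.01,0.25],"twist":[0,0,0],"claw":1},{"travel":[0.06,-0.01,0.5],"twist":[0,0,0],"claw":1},{"travel":[0.06,-0.01,0.76],"twist":[0,0,0],"claw":1},{"travel":[0.06,-0.01,0.76],"twist":[0,0,0],"claw":1},{"travel":[-0.08,-0.01,0.88],"twist":[0,0,0],"claw":1},{"travel":[-0.188,-0.005,1],"twist":[0,0,0],"claw":1},{"travel":[-0.188,-0.005,1],"twist":[0,0,0],"claw":1},{"travel":[-0.188,-0.005,1],"twist":[0,0,0],"claw":1},{"travel":[-0.188,-0.005,1],"twist":[0,0,0],"claw":1}]'
python3 plan.py 20 131 24
python3 - <<'E'
from fit import *
cs,im=shot("side","side5.png"); s=state(); M=R.from_quat(s["tool_rot"]).as_matrix()
tip=s["eef_pos"]+M@[-.078,.0005,-.027]; col=s["eef_pos"]+M@[.086,0,-.027]
e=np.append(o+M2@[.030,0],.130)
a=cv2.resize(im[175:275,215:345],None,fx=6,fy=6,interpolation=cv2.INTER_CUBIC)[:,:,::-1].copy()
for p,k in((tip,(0,0,255)),(col,(0,255,0)),(e,(255,0,0))):
    q=proj(cs,p); print(q); cv2.circle(a,tuple(int(v) for v in ((q-[215,175])*6+3)),3,k,-1)
cv2.imwrite("pics/crop5.png",a)
E
```

```text
time_s: 8.57
eef_pos: [0.6387, 0.0206, 0.1426]
tool_rot: [0.76, 0.615, 0.163, -0.13]
wrist_force: [0.5, 0.6, -1.5]
finger_gap: 0.139
grasp_force: 42.7
tip now stand [15.7  1.9] 0.1354 TCP target [0.636  0.0168 0.1381]
travel [-0.048 -0.015  0.02 ] twist [ 0.001 -0.001  0.001]
[278.29996233 214.29899749]
[221.37562567 220.46458013]
[283.71394476 213.98945541]
```

View pics/crop5.png

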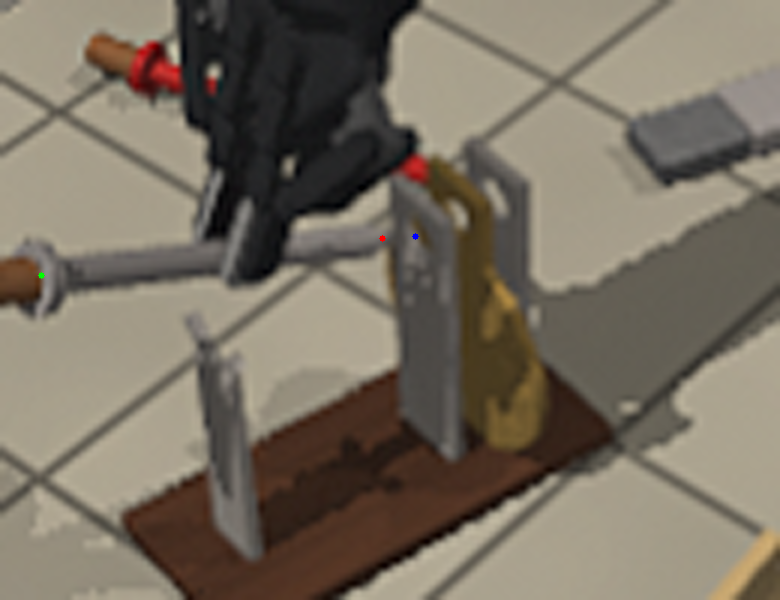

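The side view shows the tip (388,240 in the crop) right in front of the near eye (seen at about (420,232)). The fingers are above and past the saddle. The projected points agree within about 1 px of the source image, so I'll insert.

```bash
python3 -m creep '[{"travel":[0,-0.005,0],"twist":[0,0,0],"claw":1},{"travel":[0,-0.005,0],"twist":[0,0,0],"claw":1}]'
python3 plan.py 34 131 24; python3 plan.py 36 131 12; python3 plan.py 38 131 0
```

```text
time_s: 8.78
eef_pos: [0.6376, 0.0204, 0.1419]
tool_rot: [0.76, 0.615, 0.162, -0.13]
wrist_force: [-0.1, -0.8, -2.1]
finger_gap: 0.143
grasp_force: 42.7
tip now stand [16.1  0.9] 0.1348 TCP target [0.6331 0.0031 0.1381]
travel [-0.149 -0.007 -0.032] twist [ 0.001 -0.     0.001]
tip now stand [16.1  0.9] 0.1348 TCP target [0.6326 0.0008 0.1208]
travel [-0.225 -0.007  0.092] twist [ 0.001 -0.134  0.001]
tip now stand [16.1  0.9] 0.1348 TCP target [ 0.6314 -0.005   0.104 ]
travel [-0.327 -0.008  0.2  ] twist [ 0.001 -0.267  0.001]
```

```bash
python3 -m creep '[{"travel":[-0.05,-0.007,-0.01],"twist":[0,0,0],"claw":1},{"travel":[-0.1,-0.007,-0.02],"twist":[0,0,0],"claw":1},{"travel":[-0.15,-0.007,-0.032],"twist":[0,0,0],"claw":1},{"travel":[-0.15,-0.007,-0.032],"twist":[0,0,0],"claw":1},{"travel":[-0.15,-0.007,-0.032],"twist":[0,0,0],"claw":1}]'
python3 plan.py 35 131 16; python3 plan.py 36 131 8; python3 plan.py 38 131 0
```

```text
time_s: 9.2
eef_pos: [0.6324, 0.0013, 0.1363]
tool_rot: [0.761, 0.614, 0.162, -0.131]
wrist_force: [0.8, 0.6, -1.6]
finger_gap: 0.14
grasp_force: 42.7
tip now stand [35.9 -0.4] 0.1293 TCP target [0.6329 0.0023 0.1265]
travel [-0.025  0.002  0.078] twist [-0.    -0.089 -0.001]
tip now stand [35.9 -0.4] 0.1293 TCP target [ 6.324e-01 -1.000e-04  1.151e-01]
travel [-0.082  0.002  0.157] twist [-0.    -0.178 -0.001]
tip now stand [35.9 -0.4] 0.1293 TCP target [ 0.6314 -0.005   0.104 ]
travel [-0.158  0.002  0.225] twist [-0.    -0.267 -0.001]
```

No contact so far. I'll level the pin about its tip.

```bash
python3 -m creep '[{"travel":[-0.012,0,0.04],"twist":[0,-0.045,0],"claw":1},{"travel":[-0.025,0.002,0.078],"twist":[0,-0.089,0],"claw":1},{"travel":[-0.053,0.002,0.118],"twist":[0,-0.133,0],"claw":1},{"travel":[-0.082,0.002,0.157],"twist":[0,-0.178,0],"claw":1},{"travel":[-0.12,0.002,0.19],"twist":[0,-0.222,0],"claw":1},{"travel":[-0.158,0.002,0.225],"twist":[0,-0.267,0],"claw":1},{"travel":[-0.158,0.002,0.225],"twist":[0,-0.267,0],"claw":1},{"travel":[-0.158,0.002,0.225],"twist":[0,-0.267,0],"claw":1}]'
python3 plan.py 48 131 0; python3 plan.py 48 127 0
```

```text
time_s: 9.87
eef_pos: [0.6314, -0.001, 0.1042]
tool_rot: [0.776, 0.63, 0.001, -0.001]
wrist_force: [0.3, 0.6, -1.8]
finger_gap: 0.144
grasp_force: 42.7
tip now stand [34.1 -0.4] 0.131 TCP target [ 0.6293 -0.0147  0.104 ]
travel [-0.116  0.006  0.001] twist [-0.    -0.001  0.003]
tip now stand [34.1 -0.4] 0.131 TCP target [ 0.6293 -0.0147  0.1   ]
travel [-0.116  0.006  0.034] twist [-0.    -0.001  0.003]
```

```bash
python3 -m creep '[{"travel":[-0.05,0.003,0],"twist":[0,0,0],"claw":1},{"travel":[-0.09,0.005,0],"twist":[0,0,0],"claw":1},{"travel":[-0.125,0.006,0],"twist":[0,0,0],"claw":1},{"travel":[-0.125,0.006,0],"twist":[0,0,0],"claw":1},{"travel":[-0.125,0.006,0],"twist":[0,0,0],"claw":1}]'
python3 -m creep '[{"travel":[0,0,0.01],"twist":[0,0,0],"claw":1},{"travel":[0,0,0.02],"twist":[0,0,0],"claw":1},{"travel":[0,0,0.02],"twist":[0,0,0],"claw":1}]'
python3 plan.py 50 128 0
```

```text
time_s: 10.28
eef_pos: [0.6289, -0.0205, 0.1044]
tool_rot: [0.779, 0.628, 0.0, -0.0]
wrist_force: [0.6, -0.5, -1.0]
finger_gap: 0.144
grasp_force: 42.7
time_s: 10.53
eef_pos: [0.6291, -0.0184, 0.1017]
tool_rot: [0.778, 0.629, 0.0, -0.0]
wrist_force: [0.6, -0.1, -1.3]
finger_gap: 0.142
grasp_force: 42.7
tip now stand [51.6  0.7] 0.1287 TCP target [ 0.6289 -0.0167  0.101 ]
travel [ 0.013 -0.005  0.006] twist [ 0.    -0.     0.001]
```

```bash
python3 -m creep '[{"travel":[0.01,-0.003,0.01],"twist":[0,0,0],"claw":1},{"travel":[0.01,-0.003,0.015],"twist":[0,0,0],"claw":1},{"travel":[0.01,-0.003,0.015],"twist":[0,0,0],"claw":1}]'
python3 -m creep '[{"travel":[0,0,0.01],"twist":[0,0,0],"claw":1},{"travel":[0,0,0.015],"twist":[0,0,0],"claw":1},{"travel":[0,0,0.015],"twist":[0,0,0],"claw":1}]'
```

```text
time_s: 10.78
eef_pos: [0.6297, -0.0173, 0.1007]
tool_rot: [0.778, 0.629, 0.001, 0.001]
wrist_force: [1.2, -1.7, 1.8]
finger_gap: 0.14
grasp_force: 43.0
time_s: 11.03
eef_pos: [0.6298, -0.0173, 0.1004]
tool_rot: [0.778, 0.629, 0.001, 0.001]
wrist_force: [-2.1, -1.6, 12.5]
finger_gap: 0.139
grasp_force: 44.1
```

```bash
python3 -m creep '[{"travel":[0,0,-0.015],"twist":[0,0,0],"claw":1},{"travel":[0,0,-0.015],"twist":[0,0,0],"claw":1},{"travel":[0,0,-0.015],"twist":[0,0,0],"claw":0.75},{"travel":[0,0,-0.015],"twist":[0,0,0],"claw":0.5},{"travel":[0,0,-0.015],"twist":[0,0,0],"claw":0.5},{"travel":[0,0,-0.015],"twist":[0,0,0],"claw":0.5},{"travel":[0,0,-0.015],"twist":[0,0,0],"claw":0.5}]'
python3 -m creep '[{"travel":[0,0,-0.2],"twist":[0,0,0],"claw":0.5},{"travel":[0,0,-0.5],"twist":[0,0,0],"claw":0.5},{"travel":[0,0,-0.8],"twist":[0,0,0],"claw":0.5},{"travel":[0,0,-1],"twist":[0,0,0],"claw":0.5},{"travel":[0,0,-1],"twist":[0,0,0],"claw":0.5},{"travel":[0,0,-1],"twist":[0,0,0],"claw":0.5}]'
cat > col.py <<'E'
from fit import *
c,im=shot("wrist","wm.png"); hsv=cv2.cvtColor(im,cv2.COLOR_RGB2HSV)
# wooden handle mask
m=((hsv[...,0]>5)&(hsv[...,0]<16)&(hsv[...,1]>110)&(hsv[...,2]>70)).astype(np.uint8)
n,l,st,ce=cv2.connectedComponentsWithStats(m)
for i in range(1,n):
    if st[i,4]>200:
        k=(l==i).astype(np.uint8); print(st[i],ce[i].round(1),cv2.minAreaRect(cv2.findContours(k,0,1)[0][0]))
        ii=(l==i); print("hsv",np.median(hsv[ii],axis=0), "stand xy", (M2.T@(onz(c,*ce[i],.128)[:2]-o)*1000).round(1))
for x,n2 in((-.093-.021-.021,"handle if tip50"),): 
    print(n2,proj(c,np.append(o+M2@[x,0],.128)))
s=state(); print("TCP stand",(M2.T@(np.array(s["eef_pos"][:2])-o)*1000).round(1),s["eef_pos"][2])
E
python3 col.py
```

```text
time_s: 11.62
eef_pos: [0.6286, -0.0172, 0.0998]
tool_rot: [0.778, 0.629, -0.0, -0.0]
wrist_force: [-0.1, -0.1, 0.1]
finger_gap: 0.5
grasp_force: 0.0
time_s: 12.12
eef_pos: [0.6298, -0.0173, 0.2217]
tool_rot: [0.778, 0.629, 0.001, 0.001]
wrist_force: [-0.0, -0.2, -0.2]
finger_gap: 0.499
grasp_force: 0.0
[ 313   45   24   51 1190] [324.7  70.3] ((324.4999694824219, 69.99999237060547), (49.99999237060547, 22.999996185302734), 90.0)
hsv [ 13. 132. 122.] stand xy [-135.8    0. ]
[ 336  125   35  154 3313] [355.2 189.9] ((353.0, 201.5), (153.0, 34.0), 90.0)
hsv [ 11. 131.  74.] stand xy [-60.8  20.7]
[ 282  185   31   94 1220] [298.4 238.6] ((298.8000183105469, 232.10000610351562), (28.286428451538086, 96.80245208740234), 12.094757080078125)
hsv [ 11. 117.  81.] stand xy [-26.2 -18.4]
[591 272  31  24 401] [606.9 282.1] ((606.800048828125, 281.6000061035156), (16.994115829467773, 26.832815170288086), 63.43495178222656)
hsv [ 13. 160. 122.] stand xy [  8.4 214. ]
handle if tip50 [324.61481056  71.68400819]
TCP stand [-27.3  -0.7] 0.2199466582827589
```

The pin rests in the saddle and near eye, with the handle at stand x = -135.8, y = 0, so the tip is near 49. I'll go to the handle now.

```bash
python3 -m creep '[{"travel":[0.3,0.006,0],"twist":[0,0,0],"claw":0.4},{"travel":[0.6,0.006,0],"twist":[0,0,0],"claw":0.4},{"travel":[0.91,0.006,0],"twist":[0,0,0],"claw":0.4},{"travel":[0.91,0.006,0],"twist":[0,0,0],"claw":0.4},{"travel":[0.91,0.006,0],"twist":[0,0,0],"claw":0.4}]' | head -2
python3 col.py | tail -1; python3 plan.py -137 103 0 | tail -1
python3 -c "
import plan; plan.plan(-137,103,0,0,(0,0,0))"
```

```text
time_s: 12.58
eef_pos: [0.651, 0.0932, 0.2177]
TCP stand [-137.    -1.1] 0.21785801423673248
travel [0.652 0.011 1.181] twist [-0.002  0.001  0.002]
tip now stand [-137.    -1.1] 0.2179 TCP target [0.6522 0.0898 0.103 ]
travel [0.001 0.013 0.957] twist [-0.002  0.001  0.002]
```

```bash
python3 -m creep '[{"travel":[0,0.01,0.25],"twist":[0,0,0],"claw":0.4},{"travel":[0,0.01,0.5],"twist":[0,0,0],"claw":0.4},{"travel":[0,0.01,0.75],"twist":[0,0,0],"claw":0.4},{"travel":[0,0.01,0.96],"twist":[0,0,0],"claw":0.4},{"travel":[0,0.01,0.96],"twist":[0,0,0],"claw":0.4},{"travel":[0,0.01,0.96],"twist":[0,0,0],"claw":0.4}]' 30
python3 -m creep '[{"travel":[0,0,0],"twist":[0,0,0],"claw":0.7},{"travel":[0,0,0],"twist":[0,0,0],"claw":0.7},{"travel":[0,0,0],"twist":[0,0,0],"claw":0.9},{"travel":[0,0,0],"twist":[0,0,0],"claw":0.9},{"travel":[0,0,0],"twist":[0,0,0],"claw":0.9},{"travel":[0,0,0],"twist":[0,0,0],"claw":0.9},{"travel":[0,0,0],"twist":[0,0,0],"claw":0.9}]'
python3 -c "
import plan; plan.plan(-137,103,0,0,(0,0,0))"
```

```text
time_s: 13.13
eef_pos: [0.6521, 0.0869, 0.1031]
tool_rot: [0.778, 0.628, -0.002, -0.001]
wrist_force: [0.3, 0.1, 1.0]
finger_gap: 0.599
grasp_force: 0.0
time_s: 13.72
eef_pos: [0.654, 0.0893, 0.1055]
tool_rot: [0.778, 0.629, 0.0, 0.0]
wrist_force: [-1.1, 1.0, 2.1]
finger_gap: 0.19
grasp_force: 30.1
tip now stand [-136.9    1.8] 0.1055 TCP target [0.6522 0.0898 0.103 ]
travel [ 0.001 -0.015  0.021] twist [ 0.001 -0.     0.001]
```

```bash
python3 -m creep '[{"travel":[-0.04,0,0],"twist":[0,0,0],"claw":0.9},{"travel":[-0.08,0,0],"twist":[0,0,0],"claw":0.9},{"travel":[-0.12,0,0],"twist":[0,0,0],"claw":0.9},{"travel":[-0.16,0,0],"twist":[0,0,0],"claw":0.9},{"travel":[-0.16,0,0],"twist":[0,0,0],"claw":0.9}]'
python3 -c "
import plan; plan.plan(-92,103,0,0,(0,0,0))"
```

```text
time_s: 14.13
eef_pos: [0.6494, 0.0693, 0.1052]
tool_rot: [0.778, 0.628, -0.0, -0.0]
wrist_force: [-2.3, 3.1, 4.7]
finger_gap: 0.189
grasp_force: 30.4
tip now stand [-116.4    1.5] 0.1052 TCP target [0.6428 0.0458 0.103 ]
travel [-0.204 -0.013  0.018] twist [-0.  0. -0.]
```

```bash
python3 -m creep '[{"travel":[-0.04,-0.006,-0.006],"twist":[0,0,0],"claw":0.9},{"travel":[-0.08,-0.006,-0.006],"twist":[0,0,0],"claw":0.9},{"travel":[-0.12,-0.006,-0.006],"twist":[0,0,0],"claw":0.9},{"travel":[-0.16,-0.006,-0.006],"twist":[0,0,0],"claw":0.9},{"travel":[-0.16,-0.006,-0.006],"twist":[0,0,0],"claw":0.9}]'
python3 -c "
import plan; plan.plan(-92,103,0,0,(0,0,0))"
```

```text
time_s: 14.55
eef_pos: [0.645, 0.0511, 0.1062]
tool_rot: [0.778, 0.628, 0.0, 0.0]
wrist_force: [-1.6, 2.9, 6.0]
finger_gap: 0.187
grasp_force: 30.4
tip now stand [-97.7   1. ] 0.1062 TCP target [0.6428 0.0458 0.103 ]
travel [-0.047 -0.009  0.026] twist [ 0. -0. -0.]
```

```bash
python3 -m creep '[{"travel":[-0.02,0,0],"twist":[0,0,0],"claw":0.9},{"travel":[-0.04,0,0],"twist":[0,0,0],"claw":0.9},{"travel":[-0.05,0,0],"twist":[0,0,0],"claw":0.9},{"travel":[-0.05,0,0],"twist":[0,0,0],"claw":0.9},{"travel":[-0.05,0,0],"twist":[0,0,0],"claw":0.9}]'
python3 -m creep '[{"travel":[-0.01,0,0],"twist":[0,0,0],"claw":0.9},{"travel":[-0.02,0,0],"twist":[0,0,0],"claw":0.9},{"travel":[-0.02,0,0],"twist":[0,0,0],"claw":0.9}]'
python3 -c "
import plan; plan.plan(-92,103,0,0,(0,0,0))"
```

```text
time_s: 14.97
eef_pos: [0.6441, 0.0479, 0.1064]
tool_rot: [0.777, 0.629, 0.001, -0.001]
wrist_force: [-1.0, 7.4, 7.8]
finger_gap: 0.19
grasp_force: 30.4
time_s: 15.22
eef_pos: [0.6441, 0.0478, 0.1066]
tool_rot: [0.777, 0.63, 0.003, -0.001]
wrist_force: [-0.7, 11.1, 6.9]
finger_gap: 0.191
grasp_force: 30.3
tip now stand [-94.2   0.8] 0.1066 TCP target [0.6428 0.0458 0.103 ]
travel [-0.019 -0.007  0.03 ] twist [ 0.001 -0.004  0.002]
```

```bash
python3 -m creep '[{"travel":[-0.02,0,-0.01],"twist":[0,0,0],"claw":0.9},{"travel":[-0.05,0,-0.01],"twist":[0,0,0],"claw":0.9},{"travel":[-0.05,0,-0.01],"twist":[0,0,0],"claw":0.9},{"travel":[-0.05,0,-0.01],"twist":[0,0,0],"claw":0.9}]' 60
python3 -c "
import plan; plan.plan(-92,103,0,0,(0,0,0))"
```

```text
time_s: 15.55
eef_pos: [0.644, 0.0479, 0.1072]
tool_rot: [0.776, 0.631, 0.006, -0.003]
wrist_force: [3.8, 19.3, -1.1]
finger_gap: 0.173
grasp_force: 58.9
tip now stand [-94.3   0.7] 0.1072 TCP target [0.6428 0.0458 0.103 ]
travel [-0.02  -0.006  0.034] twist [ 0.002 -0.009  0.004]
```

```bash
python3 -m creep '[{"travel":[0.06,0,0.01],"twist":[0,0,0],"claw":0.9},{"travel":[0.06,0,0.01],"twist":[0,0,0],"claw":0.9}]'
python3 -m creep '[{"travel":[0,0,0],"twist":[0,0,0],"claw":0.7},{"travel":[0,0,0],"twist":[0,0,0],"claw":0.5},{"travel":[0,0,0],"twist":[0,0,0],"claw":0.5},{"travel":[0,0,0],"twist":[0,0,0],"claw":0.5},{"travel":[0,0,0],"twist":[0,0,0],"claw":0.5},{"travel":[0,0,-0.3],"twist":[0,0,0],"claw":0.5},{"travel":[0,0,-0.6],"twist":[0,0,0],"claw":0.5},{"travel":[0,0,-0.9],"twist":[0,0,0],"claw":0.5},{"travel":[0,0,-0.9],"twist":[0,0,0],"claw":0.5}]'
python3 col.py; python3 - <<'E'
from fit import *
c=cam("wrist"); g=cv2.cvtColor(cv2.imread("pics/wm.png"),cv2.COLOR_BGR2GRAY)
for n,x,z in(("saddle outer",-.071,.134),("collar back top",-.077,.142),("collar front top",-.071,.142),("tip",.093,.128)): print(n,proj(c,np.append(o+M2@[x,0],z)).round(1))
print([(r,int(g[r,325])) for r in range(20,150,2)])
E
```

```text
time_s: 15.72
eef_pos: [0.6441, 0.0479, 0.1065]
tool_rot: [0.777, 0.63, 0.002, -0.001]
wrist_force: [-2.0, 8.3, 9.4]
finger_gap: 0.177
grasp_force: 60.0
time_s: 16.47
eef_pos: [0.6481, 0.0446, 0.2212]
tool_rot: [0.778, 0.628, 0.005, 0.004]
wrist_force: [0.8, 0.4, 1.4]
finger_gap: 0.497
grasp_force: 0.0
[ 34   0  26  31 549] [46.6 13.9] ((46.50000762939453, 13.499996185302734), (32.25723648071289, 18.675241470336914), 75.96376037597656)
hsv [ 14. 179.  99.] stand xy [-236.  -163.6]
[ 275  193   87  142 4989] [315.8 244.1] ((316.7835998535156, 263.87274169921875), (84.99909973144531, 142.10406494140625), 1.3971810340881348)
hsv [ 12. 134.  80.] stand xy [-87.   -0.4]
[571 324  30  21 370] [586.4 333.2] ((586.2930908203125, 332.9827575683594), (15.041322708129883, 26.925823211669922), 68.19859313964844)
hsv [ 13. 154. 121.] stand xy [-10.8 214.8]
handle if tip50 [315.83775753 175.84485412]
TCP stand [-91.4   3.8] 0.2180140031921001
saddle outer [319.4 269.2]
collar back top [319.3 265.5]
collar front top [319.3 273.7]
tip [320.4 442.7]
[(20, 158), (22, 159), (24, 159), (26, 159), (28, 158), (30, 158), (32, 159), (34, 157), (36, 159), (38, 158), (40, 158), (42, 159), (44, 159), (46, 159), (48, 159), (50, 159), (52, 159), (54, 159), (56, 159), (58, 159), (60, 159), (62, 159), (64, 160), (66, 160), (68, 159), (70, 160), (72, 160), (74, 160), (76, 160), (78, 160), (80, 160), (82, 160), (84, 160), (86, 159), (88, 159), (90, 160), (92, 159), (94, 160), (96, 160), (98, 160), (100, 161), (102, 160), (104, 159), (106, 159), (108, 160), (110, 160), (112, 159), (114, 160), (116, 159), (118, 159), (120, 158), (122, 158), (124, 158), (126, 158), (128, 158), (130, 158), (132, 158), (134, 158), (136, 157), (138, 157), (140, 156), (142, 157), (144, 156), (146, 156), (148, 156)]
```

```bash
python3 -m creep '[{"travel":[-0.2,0,0],"twist":[0,0,0],"claw":0.5},{"travel":[-0.5,0,-0.1],"twist":[0,0,0],"claw":0.5},{"travel":[-0.5,0,-0.1],"twist":[0,0,0],"claw":0.5},{"travel":[-0.5,0,-0.1],"twist":[0,0,0],"claw":0.5},{"travel":[-0.5,0,-0.1],"twist":[0,0,0],"claw":0.5}]'|head -2
sed -i 's/(hsv\[...,2\]>70)/(hsv[...,2]>98)/' col.py; python3 col.py; python3 - <<'E'
from fit import *
c=cam("wrist"); g=cv2.cvtColor(cv2.imread("pics/wm.png"),cv2.COLOR_BGR2GRAY)
f=lambda x,z:proj(c,np.append(o+M2@[x,0],z))
for n,x,z in(("handle back",-.107,.137),("handle/collar",-.077,.137),("collar back top",-.077,.142),("collar front top",-.071,.142),("saddle in",-.065,.134)): print(n,f(x,z).round(1))
u=int(f(-.08,.14)[0]); r0=int(f(-.107,.137)[1])-15
print([(r,int(g[r,u])) for r in range(r0,r0+85,2)])
E
```

```text
time_s: 16.93
eef_pos: [0.6303, -0.0144, 0.2248]
[314 122  23  47 981] [324.4 144.3] ((325.0, 145.0), (46.0, 22.0), 90.0)
hsv [ 13. 151. 118.] stand xy [-93.5  -0.6]
[592 274  31  22 333] [608.1 284.2] ((607.6212768554688, 283.5088806152344), (14.686063766479492, 27.74034309387207), 67.61986541748047)
hsv [ 13. 162. 125.] stand xy [  8.5 216.5]
handle if tip50 [325.38487375  76.96903683]
TCP stand [-31.6   0.3] 0.22473692831035913
handle back [325.8 125.3]
handle/collar [325.7 173.1]
collar back top [325.7 174.3]
collar front top [325.7 183.7]
saddle in [325.7 190.5]
[(110, 154), (112, 153), (114, 154), (116, 154), (118, 151), (120, 133), (122, 86), (124, 97), (126, 95), (128, 95), (130, 94), (132, 94), (134, 93), (136, 93), (138, 92), (140, 94), (142, 92), (144, 92), (146, 92), (148, 93), (150, 92), (152, 90), (154, 91), (156, 90), (158, 89), (160, 89), (162, 88), (164, 89), (166, 79), (168, 74), (170, 80), (172, 136), (174, 143), (176, 143), (178, 143), (180, 138), (182, 96), (184, 93), (186, 113), (188, 147), (190, 146), (192, 147), (194, 146)]
```

```bash
python3 - <<'E'
from fit import *
c=cam("wrist"); g=cv2.cvtColor(cv2.imread("pics/wm.png"),cv2.COLOR_BGR2GRAY)
f=lambda x,y,z:proj(c,np.append(o+M2@[x,y],z))
for y in(-.0172,.0172):
    a,b=f(-.071,y,.134),f(-.065,y,.134); u=int(round(a[0])); print(a.round(1),b.round(1),[(r,int(g[r,u])) for r in range(170,204)])
for y in(-.010,.010):
    a=f(-.071,y,.138); u=int(round(a[0])); print("collar col",a.round(1),[(r,int(g[r,u])) for r in range(164,200)])
E
```

```text
[299.8 181.5] [299.9 190.4] [(170, 74), (171, 75), (172, 74), (173, 76), (174, 74), (175, 74), (176, 77), (177, 92), (178, 111), (179, 127), (180, 132), (181, 132), (182, 131), (183, 132), (184, 133), (185, 133), (186, 133), (187, 116), (188, 82), (189, 72), (190, 73), (191, 71), (192, 71), (193, 72), (194, 72), (195, 71), (196, 72), (197, 72), (198, 70), (199, 71), (200, 73), (201, 69), (202, 70), (203, 71)]
[351.7 181.6] [351.5 190.5] [(170, 56), (171, 57), (172, 55), (173, 56), (174, 56), (175, 56), (176, 56), (177, 76), (178, 106), (179, 122), (180, 124), (181, 126), (182, 125), (183, 124), (184, 125), (185, 125), (186, 123), (187, 99), (188, 65), (189, 53), (190, 54), (191, 54), (192, 55), (193, 53), (194, 53), (195, 53), (196, 53), (197, 54), (198, 53), (199, 55), (200, 53), (201, 54), (202, 53), (203, 54)]
collar col [310.4 182.6] [(164, 92), (165, 98), (166, 97), (167, 95), (168, 94), (169, 95), (170, 104), (171, 117), (172, 121), (173, 120), (174, 121), (175, 121), (176, 121), (177, 122), (178, 121), (179, 114), (180, 95), (181, 86), (182, 84), (183, 86), (184, 87), (185, 86), (186, 88), (187, 70), (188, 64), (189, 64), (190, 63), (191, 64), (192, 65), (193, 64), (194, 63), (195, 65), (196, 64), (197, 64), (198, 64), (199, 64)]
collar col [341.1 182.6] [(164, 72), (165, 80), (166, 83), (167, 89), (168, 90), (169, 91), (170, 96), (171, 103), (172, 106), (173, 107), (174, 106), (175, 106), (176, 106), (177, 105), (178, 106), (179, 104), (180, 96), (181, 92), (182, 99), (183, 119), (184, 135), (185, 137), (186, 123), (187, 80), (188, 58), (189, 57), (190, 57), (191, 56), (192, 56), (193, 56), (194, 57), (195, 57), (196, 56), (197, 56), (198, 56), (199, 57)]
```

The collar front lies on the saddle's outer face to within about 0.5 mm. It read 2.7 px off its prediction, and the saddle edges read 3.3 px off in the same direction. The gripper is clear, so I'm handing in.

```bash
python3 -c "
from cell import arm; print(arm.close_job())"
```

```text
the job is handed in; nothing more can be done
None
```

The long pin is through the near plate, the disc's tab and the far plate, with its collar home against the saddle; it is released and the job is handed in at about 17 s of the 51 s (the hand-in returned no verdict).

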